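# Load a headed pin into the cross-drilling jig

### The job

Take the thick headed pin from the wooden rack, lay its plain end in the mouth of the V-block of the drill jig and slide it along under the bridge and its sprung plunger until it butts firmly against the end stop, bedded on both flanks of the V. The stop has been set for the job and is only finger-tight, so push with feeling and do not shift it. Leave the pin lying there ready for drilling, and do not disturb the other pins, the tin or the spanner.

Things in the scene. Friction and masses are not known exactly. Their poses are not given: they have to be found in the camera images.
- pin_mid (a point): Thick headed pin, bright steel: middle of its shank, on the axis. Shank 16 mm across, 150 mm long; x runs from the head (underside at x = -75 mm, 28 mm across, 8 mm thick) to the plain end (face at x = +75, last 4 mm tapering to 9 mm across). About 0.28 kg. Lies level in a rack notch, plain end towards the jig; clear of the rails for a grasp from above between x = -30 and -75 mm
- jig: Drill jig, fixed: steel V-block on a grey base plate 200 mm long, 120 wide, 12 thick. Origin on the bench under the V's open front end, x along the groove to the stop, z up. The V-block runs from x = 0 to 120 mm, is 60 mm wide, its top at z = 59.7; the groove is a right-angled V, 32 mm wide at the top. A bedded pin's axis lies at y = 0, z = 55 mm. Nothing stands before x = 0
- jig_mouth (a point): Point at the open front end of the V-groove where the axis of a bedded pin passes, 55 mm above the bench; axes as the jig's (x along the groove towards the stop). From here to the bridge the groove is open from above for 35 mm. The pin, when home, still sticks out here by 38 to 68 mm, measured to the underside of its head
- bridge_top (a point): Middle of the top face of the dark bridge plate (40 mm along the groove, 76 across, 12 thick; underside 13 mm above the pin's axis; fittings rise 10 mm above). Under it, 46 mm from the groove's front end, a 12 mm ball-nosed spring plunger presses a bedded pin down with about 6 N. The pin's taper lifts it: a push of roughly 5 to 12 N to enter, 4 to 7 N to slide on
- stop_screw (a point): Top of the thumb screw on the end stop's upright bracket, 158 mm from the groove's front end, 38 mm above the pin's axis. It nips a rod along the pin's axis that carries the stop button, 14 mm across. The button's face is set 82 to 112 mm from the groove's front end; where is not measured, feel for it. Press home with about 5 N on top of the sliding push; above 10 N on the button it slips
- rack: Wooden rack, fixed, 150 by 200 mm: base board 10 mm thick, two sawtooth rails across it at x = -35 and +35 mm, 12 mm thick, tops at z = 48 mm, three notches 65 mm apart along y. Origin under its middle; x along the pins towards the jig, z up. The thick headed pin's axis lies 45 mm above the bench
- dowel_mid (a point): middle of a plain pin without a head, 16 mm across and 130 mm long, in another notch of the rack; leave it there
- small_pin_mid (a point): middle of the shank of a thinner, shorter headed pin, 12 mm across and 125 mm long, head 20 mm across, in another notch of the rack; leave it there
- oil_tin: round tin 62 mm across and 110 mm high, standing on the bench; origin at its underside; leave it there
- spanner_grip (a point): handle of a spanner 190 mm long lying on the bench; leave it there
Mind the look-alikes: they are no part of the job. Leave any green or yellow look-alike of the jig alone.

How it is judged:
On the way:
1. the pin is pressed home: it bears on the end stop with more than 3 N while it lies on both flanks of the V (contact force between pin and end_stop_c0 above 3 N and contact force between pin and jig_c0 above 0.3 N and contact force between pin and jig_c1 above 0.3 N), for 0.2 s.
At the end, for the whole second after the job is handed in: The thick headed pin lies released and at rest in the V-block, under the bridge: bearing on both flanks (over 0.3 N each), its axis within 2 mm and 0.04 rad of the groove's, its plain end within 2 mm of the face of the end stop (distance between pin_mid and end_stop_c0 below 0.08 m and contact force between pin and jig_c0 above 0.3 N and contact force between pin and jig_c1 above 0.3 N and y of pin_mid in the frame of jig between -0.002 and 0.002 m and z of pin_mid in the frame of jig between 0.053 and 0.057 m and angle between the x axis of pin and the x axis of jig, either way round below 0.04 rad and linear speed of pin below 0.01 m/s); the robot touches nothing.
It fails at once if the end stop is shifted by more than 2 mm (distance of end_stop_c0 from where it was at the start of the episode above 0.002 m).
It fails at once if another pin is moved by more than 20 mm (distance of any of dowel_mid, small_pin_mid from where it was at the start of the episode above 0.02 m).
It fails at once if the tin or the spanner is moved by more than 30 mm (distance of any of oil_tin, spanner_grip from where it was at the start of the episode above 0.03 m).
It also fails if it takes over 67 s, if anything falls off the work surface, if the arm or the gripper's body presses on something with over 40 N, if the wrist force passes 120 N, or if a joint passes its speed limit or range.

### The arm

A 6-joint arm with a two-finger parallel gripper is mounted at the origin on the work surface. World frame = base frame: x ahead of the robot, y to its left, z up, the work surface at z = 0. Lengths are in m, angles in rad, forces in N, time in s.
With the tool pointing down it reaches from about 0.3 to 0.825 m from the base axis. Payload 5.4 kg.
Tool frame: the origin (TCP) lies at the very end of the fingers, on their centre line; the grasp point (between the pads) lies 19 mm behind it; z points along the fingers, y is the line along which they close (so a half turn about z gives the same grasp; the last joint's range is limited). The gripper opens to 92 mm and grips with 3 to 60 N. Pads are 20 mm wide; open, the fingers measure 128 mm over their backs; the gripper's body (75 mm by 189 mm) begins 69 mm behind the grasp point.
Start: joints at [0.903, 0.158, 1.597, -0, 1.386, -0.21], TCP at [0.254, 0.516, 0.215] pointing down, gripper open.
Joint ranges: [-2.91, 2.91], [-0.94, 2.29], [0.18, 2.7], [-1.29, 4.43], [0.17, 2.64], [-3, 3]. Speed limits (rad/s): [2.57, 2.57, 3.14, 3.14, 3.14, 3.14].

### API

Orientations are given as a rotation vector (axis times angle).
In Python, from workcell import bot gives the robot as it stands. Calls block until the motion is done:
- bot.goto(position, orientation): joint-space move of the TCP to a pose.
- bot.line_to(position, rot=None, max_speed=0.15): straight line of the TCP; rot=None keeps the orientation; max_speed is the mean speed in m/s.
- bot.set_joints(angles): joint-space move.
- bot.set_gripper(opening, newtons=None): opening from 0.0 (shut) to 1.0 (fully open); newtons is the grip in N (None keeps the last); returns when the fingers have stopped.
- bot.hold(seconds).
- bot.inverse_kinematics(position, orientation): joint angles nearest the present ones, or None.
- bot.read_camera(name): name is "scene" or "top"; returns a dict with "pixels" (480x640x3 uint8, blue, green, red), "fx", "fy", "cx", "cy" (pixels), "R" (3x3) and "t" (3): a world point X has camera coordinates R X + t. Camera axes: x right, y down, z forward; pixel columns grow to the right and rows downward; lengths in m; the calibration is good to about 2 mm. A picture is of the moment at which its call begins. There is no depth.
A pose or a line that the arm cannot do raises bot.MotionError and nothing moves.
- bot.job_done(): hands the job in; it is judged then, once.
Readings, each from a call of its own:
- bot.current_clock(): time.
- bot.current_joints(): joint angles.
- bot.current_joint_vel(): joint speeds.
- bot.current_effort(): joint torques, N m.
- bot.current_ee_pos(): TCP position.
- bot.current_tool_rot(): TCP orientation.
- bot.current_contact_force(): force on the tool from outside, world axes, zero at the start.
- bot.current_ft_torque(): the same for the moment, N m.
- bot.current_opening(): opening from 0.0 (shut) to 1.0 (fully open).
- bot.current_grip_force(): force on a finger pad.
Only numpy, scipy, OpenCV 4.12 (cv2) and the standard library are available. Lean on these libraries where they do the work, as an engineer would, in place of code of your own. Each camera call takes 0.05 s, during which the arm holds its last target. There are 200 camera calls.

## Working session

There is one attempt and no reset: what is moved stays moved. The work goes in short steps, each a Python script; the robot and the scene stay as the last script left them, time stands still between calls to the robot, and variables do not carry over. Pictures are saved under pics/ and viewed, at most 10 in all, crops included, and the job is handed in when it is done.

```bash
mkdir -p pics; ls
python3 - <<'E'
from workcell import bot
import cv2,numpy as np
for n in("scene","top"):
    c=bot.read_camera(n); cv2.imwrite(f"pics/{n}0.png",c["pixels"])
    print(n,c["fx"],c["fy"],c["cx"],c["cy"],np.array(c["R"]).round(4).tolist(),np.array(c["t"]).round(4).tolist(), (-np.array(c["R"]).T@c["t"]).round(3))
print(bot.current_clock(),bot.current_tool_rot(),bot.current_contact_force())
E
```

```text
pics
scene 624.1332936593355 624.1332936593355 326.769666898626 239.29062583572988 [[-0.1951, 0.9808, -0.0008], [0.6407, 0.1268, -0.7572], [-0.7426, -0.1483, -0.6532]] [0.074, -0.3281, 1.9161] [1.647 0.253 1.003]
top 475.3728088753161 475.3728088753161 323.2811891988323 239.5240768670992 [[0.0014, -1.0, -0.0055], [-0.9847, -0.0004, -0.1743], [0.1743, 0.0057, -0.9847]] [0.0226, 0.556, 0.9583] [0.38  0.017 1.041]
0.1 [-7.12670420e-01 -3.05897351e+00  2.41624667e-03] [ 0.89396071 -0.58613601 -0.21209592]
```

View pics/scene0.png

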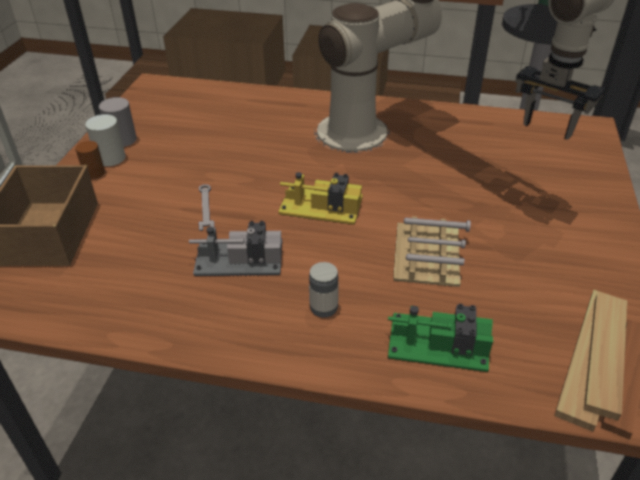

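View pics/top0.png

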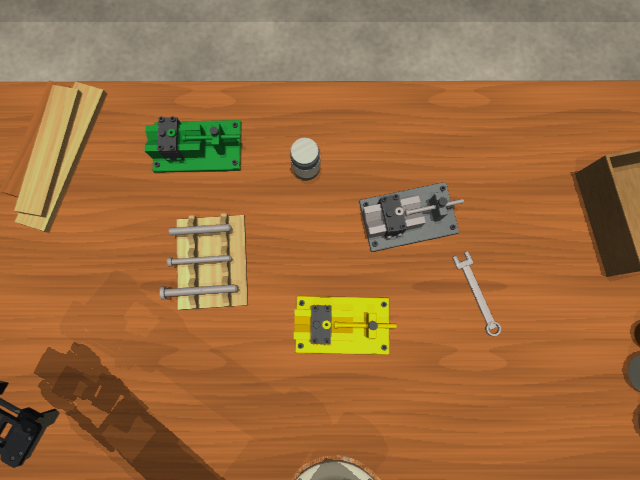

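The scene view shows the grey jig at (240,250) and the rack at (430,250). In the top view the grey jig is near (410,216) with its mouth on the left. The thick headed pin is the lowest one in the rack, at about (200,292), with its head at (163,293). The tin is at (305,158) and the spanner at (478,293). I'll enlarge the rack and the jig for accurate points.

Run:
```python
import cv2,numpy as np
t=cv2.imread("pics/top0.png"); s=cv2.imread("pics/scene0.png")
def crop(im,x,y,w,h,k): return cv2.resize(im[y:y+h,x:x+w],None,fx=k,fy=k,interpolation=cv2.INTER_CUBIC)
a=crop(t,355,178,114,80,7); b=crop(t,155,208,100,105,5.7)
cv2.imwrite("pics/jigtop.png",crop(t,355,178,114,80,7)); cv2.imwrite("pics/racktop.png",crop(t,155,208,100,105,5.7))
cv2.imwrite("pics/jigscene.png",crop(s,185,205,105,75,7.5))
```

```text
(no output)
```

View pics/jigtop.png

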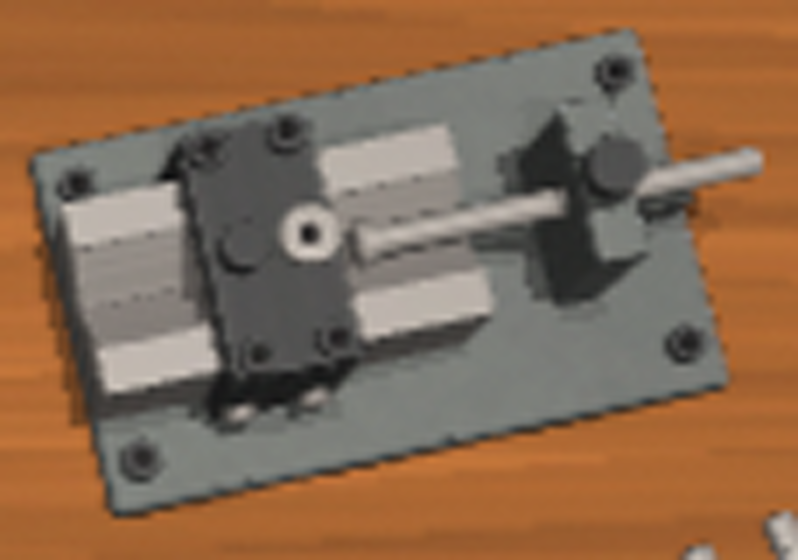

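View pics/racktop.png

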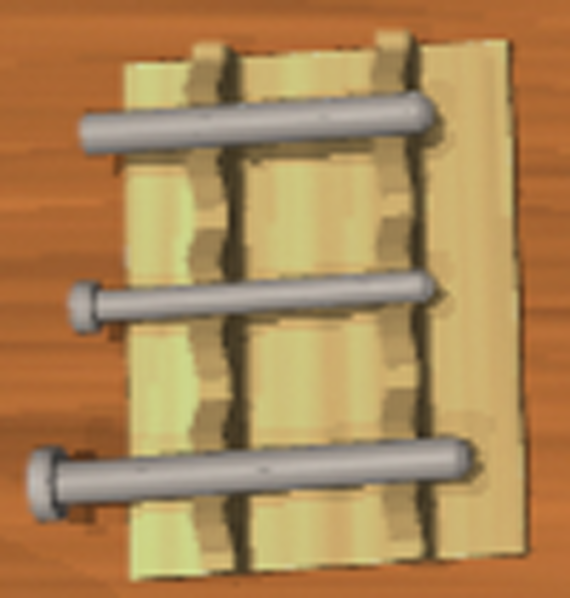

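View pics/jigscene.png

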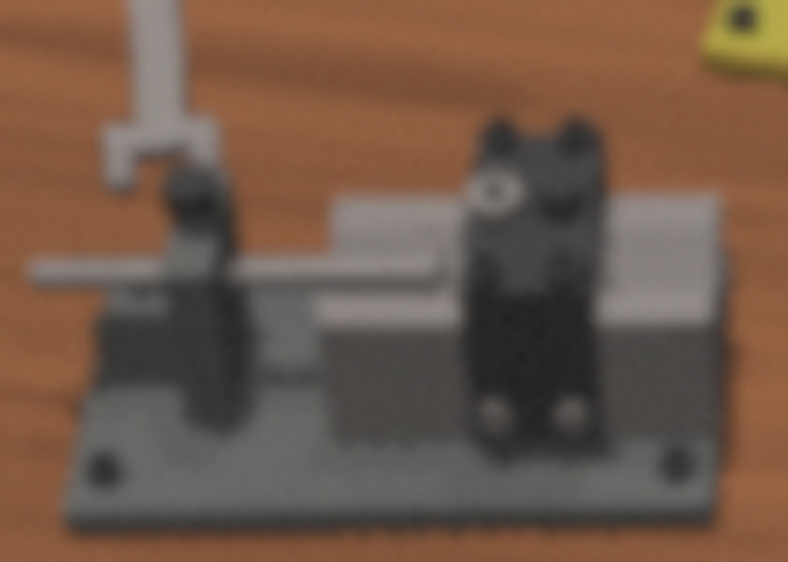

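The top crop shows the V-block's top corners at (62,207), (450,127), (493,312) and (105,392), the screw at (615,163), and the button face at about (358,240). In the rack crop the thick pin's underside-of-head is at (58,480) and its plain end at (472,457). The scene crop agrees, with the mouth on the right. Next I'll fit the jig pose using both cameras.

```bash
cat > h.py <<'E'
from workcell import bot
import cv2,numpy as np
from scipy.optimize import least_squares
from scipy.spatial.transform import Rotation as Ro
def proj(c,X):
    p=np.asarray(X)@np.array(c["R"]).T+c["t"]
    return np.c_[c["fx"]*p[:,0]/p[:,2]+c["cx"],c["fy"]*p[:,1]/p[:,2]+c["cy"]]
def rot(yaw):  # tool down, tool x along yaw
    x=np.array([np.cos(yaw),np.sin(yaw),0]);z=np.array([0,0,-1.])
    return Ro.from_matrix(np.c_[x,np.cross(z,x),z]).as_rotvec()
E
python3 - <<'E'
from h import *
T=bot.read_camera("top");S=bot.read_camera("scene")
f=lambda p,o,k:np.array(o)+(np.array(p)+.5)/k-.5
V=np.array([[0,30,59.7],[120,30,59.7],[120,-30,59.7],[0,-30,59.7],[158,0,93]])/1e3
tp=f([(62,207),(450,127),(493,312),(105,392),(615,163)],(355,178),7)
sp=f([(712,322),(318,322),(335,195),(720,195),(190,180)],(185,205),7.5)
P=np.array([[0,60,12],[200,60,12],[200,-60,12],[0,-60,12]])/1e3
pp=f([(33,158),(632,32),(727,385),(115,515)],(355,178),7)
W=lambda q,X:Ro.from_euler('z',q[2]).apply(X)+[q[0],q[1],0]
def r(q,w=(1,1)):
    pl=P+[q[3],0,0]
    return np.r_[w[0]*(proj(T,W(q,V))-tp).ravel(),w[0]*(proj(T,W(q,pl))-pp).ravel(),w[1]*(proj(S,W(q,V))-sp).ravel()]
for w in((1,1),(1,0),(0.01,1)):
    s=least_squares(r,[.42,-.07,-1.4,0],args=(w,));print(w,s.x.round(4));
    if w==(1,1):print(s.fun.reshape(-1,2).round(1).tolist()); q=s.x
g=lambda b:(proj(T,W(q,[[b[0],b[1],.055]]))-f((360,240),(355,178),7)).ravel()
print("button",least_squares(g,[.09,0]).x)
# pin
h=f([(59,480),(473,457)],(155,208),5.7)
k=lambda a:(proj(T,[[a[0],a[1],.045],[a[2],a[3],.045]])-h).ravel()
a=least_squares(k,[.3,.3,.3,.2]).x
d=a[2:]-a[:2];print("pin",a.round(4),np.linalg.norm(d),"mid",(a[:2]+a[2:])/2,"yaw",np.arctan2(d[1],d[0]))
for m,yaw in(((a[:2]+a[2:])/2,np.arctan2(d[1],d[0])),(q[:2],q[2])):
    for y in(yaw,yaw+np.pi):
        J=bot.inverse_kinematics([*m,.15],rot(y));print(None if J is None else np.round(J,2))
E
```

```text
(1, 1) [ 5.9460e-01 -6.7800e-02 -1.3601e+00 -4.0000e-04]
[[-0.2, -0.1], [-0.6, -0.1], [0.1, 0.4], [-0.0, 0.7], [0.5, 0.5], [-0.9, -0.7], [0.5, -0.8], [0.7, 0.2], [-0.5, 0.4], [-0.2, -0.0], [-0.3, 0.5], [0.1, 0.5], [-0.1, 0.0], [-0.1, -0.1]]
(1, 0) [ 5.948e-01 -6.800e-02 -1.360e+00 -7.000e-04]
(0.01, 1) [ 5.9410e-01 -6.7700e-02 -1.3618e+00 -2.0000e-04]
button [0.08717691 0.00183645]
pin [0.4455 0.354  0.4541 0.2023] 0.15194374263414057 mid [0.44980144 0.27811263] yaw -1.5143617034006691
[ 0.33  0.1   1.79 -0.    1.25 -2.87]
[ 0.33  0.1   1.79 -0.    1.25  0.27]
[-0.32  0.27  1.59  0.    1.27  2.62]
[-0.32  0.27  1.59  0.    1.27 -0.53]
```

Run:
```python
from h import *
m=np.array([.4498,.2781]);y=-1.5144;u=np.array([np.cos(y),np.sin(y)]);g=m-.047*u
R=rot(y+np.pi)
bot.set_gripper(.45,20)
bot.goto([*g,.13],R)
bot.line_to([*g,.026],max_speed=.1)
print(bot.current_clock(),bot.current_contact_force())
bot.set_gripper(0,60)
print("grip",bot.current_opening()*92,bot.current_grip_force(),bot.current_contact_force())
bot.line_to([*g,.15],max_speed=.1)
print(bot.current_clock(),bot.current_contact_force(),bot.current_ft_torque(),bot.current_ee_pos())
c=bot.read_camera("scene");cv2.imwrite("pics/s1.png",c["pixels"])
q=(0.5946,-0.0678,-1.3603);v=np.array([np.cos(q[2]),np.sin(q[2])])
tip=.025;G=np.array(q[:2])+v*(tip-.122)
bot.goto([*G,.15],rot(q[2]+np.pi))
bot.line_to([*G,.058],max_speed=.1)
print(bot.current_clock(),bot.current_contact_force(),bot.current_ft_torque(),bot.current_ee_pos(),bot.current_opening()*92)
for n in("scene","top"):
    cv2.imwrite(f"pics/{n}2.png",bot.read_camera(n)["pixels"])
a=cv2.imread("pics/scene2.png")[150:290,190:390];b=cv2.imread("pics/top2.png")[150:290,290:490]
cv2.imwrite("pics/lay.png",cv2.resize(np.vstack([a,b]),None,fx=2.1,fy=2.1,interpolation=cv2.INTER_CUBIC))
```

```text
3.35 [ 0.77160295 -0.05453448  0.08755642]
grip 14.278517552276199 59.98369574546814 [ 2.2685132  -0.13683184 -0.75806006]
5.2667 [ 1.16770005 -1.26246887 -3.6461173 ] [ 0.04147788  0.08313668 -0.05693229] [0.44658654 0.32476927 0.14906496]
7.6167 [-0.1740468   0.18630355 -2.68767846] [0.06052802 0.07551401 0.023013  ] [0.57513805 0.02696936 0.05889871] 14.42474286522328
```

View pics/lay.png

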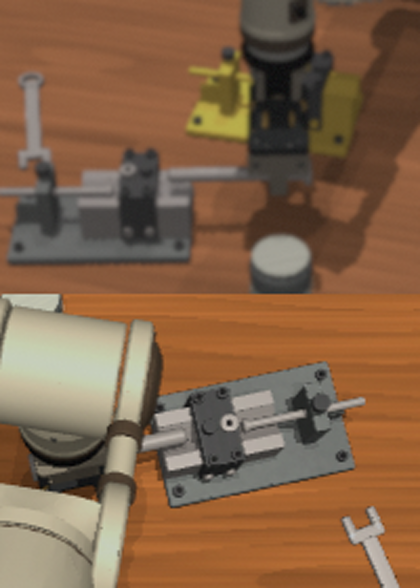

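The pin is held nearly level, its plain end over the groove just before the bridge. I'll lower it with feel.

```bash
cat >> h.py <<'E'
Q=np.array([.5946,-.0678,-1.3603]);JR=Ro.from_euler('z',Q[2])
def tj(): return JR.inv().apply(np.array(bot.current_ee_pos())-[Q[0],Q[1],0])
def fj(): return JR.inv().apply(bot.current_contact_force())
def go(p,v=.05): bot.line_to(JR.apply(p)+[Q[0],Q[1],0],max_speed=v)
E
python3 - <<'E'
from h import *
p=np.array([.025-.122,0,.044]);go(p)
f0=fj();print(tj()*1e3,f0)
while p[2]>.033:
    p[2]-=.0007;go(p,.02);f=fj();print((tj()*1e3).round(2),(f-f0).round(2),round(bot.current_clock(),2))
    if f[2]-f0[2]>2.: break
print(bot.current_ft_torque())
E
```

```text
[-97.19553353  -0.49820335  43.33843844] [ 0.02986099  0.17718824 -3.87163714]
[-96.95   0.14  43.46] [ 0.33 -0.18  0.67] 8.4
[-9.702e+01  1.000e-02  4.262e+01] [-0.52 -0.43  0.84] 8.65
[-9.701e+01 -6.000e-02  4.185e+01] [ 0.47 -0.37  0.83] 8.9
[-9.701e+01 -4.000e-02  4.114e+01] [-0.6  -0.06  0.73] 9.15
[-9.700e+01 -5.000e-02  4.044e+01] [-0.89  0.06  0.38] 9.4
[-9.703e+01 -6.000e-02  3.972e+01] [-0.44  0.12 -0.04] 9.65
[-9.698e+01  2.000e-02  3.909e+01] [-0.23 -1.45  0.12] 9.9
[-96.95   0.16  38.5 ] [0.07 0.2  1.36] 10.15
[-96.9    0.17  37.81] [-0.26  0.48  0.93] 10.4
[-96.93   0.17  37.11] [-0.25  0.75  1.6 ] 10.65
[-96.92   0.2   36.44] [-0.16  0.83  2.15] 10.9
[-0.09844851 -0.09326435  0.04239338]
```

Run:
```python
from h import *
p=np.array([-.097,0,.036]);go(p,.02);f0=fj();print(f0.round(2))
while p[0]<-.0525:
    p[0]+=.0015;go(p,.02);f=fj();tip=p[0]*1e3+122
    print(round(tip,1),(tj()*1e3).round(1),f.round(1),round(bot.current_clock(),1))
    if -f[0]>(16 if tip<58 else 10) or abs(f[1])>12 or f[2]>15: print("stop");break
print(bot.current_opening()*92,bot.current_ft_torque())
```

```text
[-0.24  1.61 -0.91]
26.5 [-95.4   0.2  36.1] [-0.6  1.1 -2.5] 11.4
28.0 [-93.9   0.1  36.1] [-0.7  3.  -1.6] 11.7
29.5 [-92.3   0.1  36.1] [-0.9  2.4 -2. ] 11.9
31.0 [-90.8   0.1  36. ] [-0.7  2.  -1.3] 12.2
32.5 [-89.3   0.1  36. ] [-0.1  1.6 -1.5] 12.4
34.0 [-87.8   0.   36. ] [-1.1  3.2 -1.1] 12.7
35.5 [-86.3   0.   36. ] [-0.3  2.4 -1.3] 12.9
37.0 [-84.8   0.1  36. ] [-0.9  1.6 -0.7] 13.2
38.5 [-83.3   0.   36. ] [-1.5  2.6 -1. ] 13.4
40.0 [-81.8   0.   36. ] [-0.6  2.7 -0.7] 13.7
41.5 [-80.3   0.1  36.1] [-1.3  2.9 -1.9] 13.9
43.0 [-78.8   0.1  36.1] [-1.2  2.1 -1.6] 14.2
44.5 [-77.3   0.1  36.1] [-0.6  2.8 -2. ] 14.4
46.0 [-76.2   0.1  36.1] [-2.   3.  -0.2] 14.7
47.5 [-75.1   0.2  36.1] [-4.2  2.2 -0.1] 14.9
49.0 [-74.3   0.2  35.9] [-6.9  3.9 -0.5] 15.2
50.5 [-73.5   0.1  35.8] [-8.9  5.1  1.2] 15.4
52.0 [-71.4   0.3  36. ] [-6.6  2.6  0.9] 15.7
53.5 [-69.4   0.5  36.2] [-6.2  3.4  0.1] 15.9
55.0 [-68.1   0.5  36.2] [-7.   4.5 -0.1] 16.1
56.5 [-66.5   0.5  36.2] [-6.3  4.9  0.4] 16.4
58.0 [-65.1   0.5  36.2] [-6.2  3.3 -0.1] 16.6
59.5 [-63.5   0.6  36.3] [-6.1  4.4  0.3] 16.9
61.0 [-62.    0.6  36.3] [-6.4  4.8  1.1] 17.1
62.5 [-60.6   0.6  36.3] [-6.5  3.6  0.8] 17.4
64.0 [-59.    0.7  36.3] [-5.4  4.5  0.5] 17.6
65.5 [-57.6   0.7  36.3] [-6.6  5.3  0.6] 17.9
67.0 [-56.    0.8  36.4] [-6.6  5.1  0.6] 18.1
68.5 [-54.6   0.8  36.4] [-5.5  5.4 -0. ] 18.4
70.0 [-53.1   0.8  36.4] [-5.6  5.8  1. ] 18.6
14.375985149744569 [ 1.15038856 -0.53856161  0.11863803]
```

Plunger entry peaked near 9 N, then sliding took about 6 N. I'll release the pin so it beds itself, then push on the head with closed fingers.

Run:
```python
from h import *
bot.set_gripper(.4)
print(fj().round(2),bot.current_clock())
go([-.053,0,.1],.1); go([-.125,0,.1],.1); bot.set_gripper(0,40)
print(bot.current_opening(),fj().round(2),tj(),bot.current_clock())
for n in("scene","top"):
    cv2.imwrite(f"pics/{n}3.png",bot.read_camera(n)["pixels"])
a=cv2.imread("pics/scene3.png")[150:290,190:390];b=cv2.imread("pics/top3.png")[150:290,290:490]
cv2.imwrite("pics/rel.png",cv2.resize(np.hstack([a,b]),None,fx=2,fy=2,interpolation=cv2.INTER_CUBIC))
```

```text
[-0.27 -0.38 -0.01] 19.1583
0.007275167962305864 [-0.94  0.09  0.78] [-1.24976997e-01 -7.05274043e-06  9.99840045e-02] 21.475
```

View pics/rel.png

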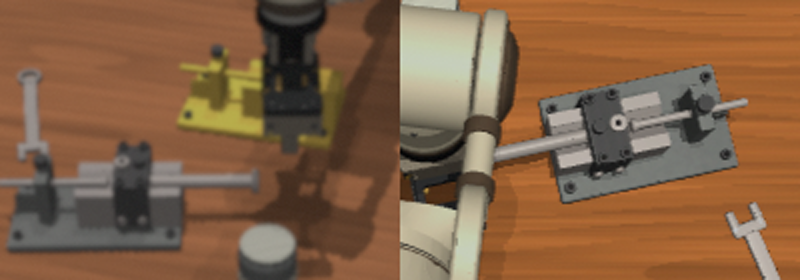

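Pin is bedded and level, head at (255,180) in the left half. Nothing else has moved. Pushing home on the head.

Run:
```python
from h import *
def F(n=4):
    a=[]
    for _ in range(n): bot.hold(.03);a.append(fj())
    return np.mean(a,0)
p=np.array([-.125,0,.045]);go(p,.1);f0=F();print("zero",f0.round(2),bot.current_clock())
sl=[];f=f0*0
while p[0]<-.07:
    p[0]+=.0015 if -f[0]<2 and not sl else .0005
    go(p,.03);f=F(3)-f0;x=tj()[0]*1e3;push=-f[0]
    print(round(p[0]*1e3,1),round(x,2),f.round(1),round(bot.current_clock(),1))
    lag=p[0]*1e3-x
    base=np.median(sl[-15:]) if len(sl)>=6 else 6.3
    if push>3: sl.append(push)
    if push>base+4.3: print("home?",base);break
    if push>12.5 or bot.current_clock()>50: print("limit");break
for _ in range(8):
    bot.hold(.1);print((F(2)-f0).round(1),tj()*1e3)
print(bot.current_clock())
```

```text
zero [ 0.14 -0.05  0.34] 22.4083
-123.5 -123.44 [ 0.3  0.  -0.4] 22.8
-122.0 -121.98 [-0.4  0.2  0.1] 23.1
-120.5 -120.48 [-0.2 -0.4 -0.3] 23.5
-119.0 -118.98 [-0.2  0.1 -0.4] 23.8
-117.5 -117.49 [-0.5  0.2 -0.1] 24.2
-116.0 -115.98 [-0.3  0.2 -0.3] 24.5
-114.5 -114.48 [ 0.1  0.1 -0.3] 24.9
-113.0 -112.97 [-0.5 -0.5 -0.7] 25.2
-111.5 -111.49 [ 0.1  0.7 -0. ] 25.6
-110.0 -109.97 [ 0.1 -0.1 -0.8] 25.9
-108.5 -108.49 [ 0.   0.8 -0.8] 26.3
-107.0 -106.97 [ 0.2 -0.4  0. ] 26.6
-105.5 -105.47 [-0.1  0.  -0.1] 27.0
-104.0 -103.98 [-0.5 -0.3 -0.6] 27.3
-102.5 -102.5 [-0.3  0.   0. ] 27.7
-101.0 -100.98 [-0.3 -0.2 -0.2] 28.0
-99.5 -99.47 [-0.1  0.1 -0.2] 28.4
-98.0 -99.07 [-5.1 -0.1  0.8] 28.7
-97.5 -98.97 [-6.3  0.6  0.7] 29.1
-97.0 -98.89 [-8.  -0.1  1.4] 29.4
-96.5 -98.48 [-8.3  0.3  1.3] 29.8
-96.0 -98.04 [-8.8  0.4  0.9] 30.1
-95.5 -97.57 [-8.4  0.7  0.9] 30.5
-95.0 -96.95 [-8.2  0.8  0.6] 30.8
-94.5 -96.51 [-8.6  0.6  0.5] 31.2
-94.0 -96.07 [-8.8  0.1  0.5] 31.5
-93.5 -95.46 [-8.2  0.6  0.9] 31.9
-93.0 -95.03 [-8.7  0.5  1. ] 32.2
-92.5 -94.59 [-8.8  0.6  1.2] 32.6
-92.0 -93.96 [-7.5  0
[... 783 characters left out ...]
.5 -82.53 [-8.5  0.4  1.6] 41.0
-80.0 -82.19 [-8.5  0.6  1.9] 41.3
-79.5 -82.14 [-10.2   0.8   1.7] 41.7
-79.0 -82.11 [-11.1   0.5   2.8] 42.0
-78.5 -82.09 [-14.1   0.7   2.6] 42.4
home? 8.617534790020143
[-14.4   1.    3.2] [-82.10836848  -0.1785073   44.79442971]
[-14.    0.7   3. ] [-82.09723924  -0.15051663  44.80911889]
[-13.5   1.8   2.4] [-82.09217896  -0.16930684  44.81378604]
[-13.9   0.6   2.4] [-82.09072621  -0.14562911  44.81295741]
[-13.    0.8   3.5] [-82.09619006  -0.16458014  44.80710577]
[-13.6   0.9   2.6] [-82.08950833  -0.17291668  44.79799839]
[-14.1   1.5   3.2] [-82.10153755  -0.18350938  44.78185022]
[-13.1   0.8   2.7] [-82.10033069  -0.16784876  44.80064979]
43.6917
```

It's home: solid wall at x = -82.1 with about 5 N on the button, held for over 1 s. Backing off and checking.

Run:
```python
from h import *
go([-.082,0,.045],.02);go([-.12,0,.045],.08);go([-.12,0,.2],.15)
P=bot.current_ee_pos();bot.goto([.35,.35,.25],bot.current_tool_rot())
for n in("scene","top"):
    cv2.imwrite(f"pics/{n}4.png",bot.read_camera(n)["pixels"])
a=cv2.imread("pics/scene4.png")[150:290,190:390];b=cv2.imread("pics/top4.png")[150:290,290:490]
cv2.imwrite("pics/fin.png",cv2.resize(np.hstack([a,b]),None,fx=2,fy=2,interpolation=cv2.INTER_CUBIC))
print(bot.current_clock(),bot.current_contact_force())
```

```text
47.325 [-0.54979456 -0.67556114  0.33075396]
```

View pics/fin.png

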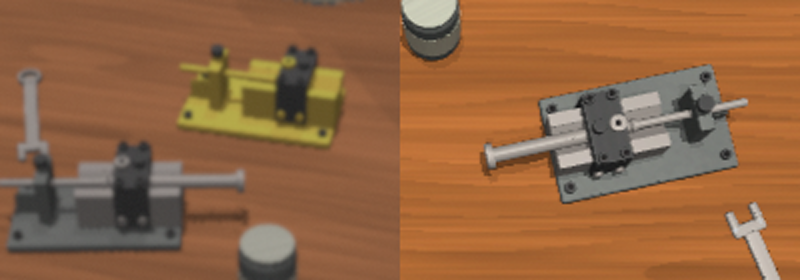

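The pin lies straight in the groove under the bridge. Its head sticks out at (240,180) in the left half and (488,157) in the right half, the stop rod looks unmoved, and the robot is clear.

```bash
python3 -c "
from workcell import bot
print(bot.job_done())"
```

```text
the job is handed in; nothing more can be done
None
```

The thick headed pin lies bedded in the V-block under the bridge, pressed against the end stop with about 5 N and released; the stop showed no sign of shifting, I touched nothing else, and the job was handed in at about 47 s (no verdict was returned).

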